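Load the second run in mirror order

TASK

The first row of the grey sampler tray holds the vials of the first run. Move the four vials from the blue transport rack into the tray's empty second row so that their cap colours run in the reverse order of the first row (the colour at one end of the first row stands at the other end of the second row), so that drift of the instrument cancels out between the two runs. Set each glass vial down upright to the bottom of its well, without dropping it, and leave the first-run vials standing where they are.

Things in the scene. Friction and masses are not known exactly. Their poses are not given: they have to be found in the camera images.
- sampler_tray: Grey sampler tray, 132 (x) x 216 (y) x 48 mm, fixed, level. Origin: centre of underside. Eight round wells, 35 mm diameter, in two rows along its y axis: first row at x = +36 mm (full at the start), second row at x = -36 mm (robot side, empty); wells at y = -75, -25, 25, 75 mm. Top face z 48 mm, well floors (white discs) z 6 mm. A 16 x 100 mm slot lies between the rows.
- transport_rack: Blue transport rack, 60 (x) x 216 (y) x 48 mm, fixed, level. Origin: centre of underside. One row of four round wells, 35 mm diameter, at x = 0, y = -75, -25, 25, 75 mm; top face z 48 mm, well floors z 6 mm. Holds the second-run vials at the start, in any order. Rack and tray stand left or right, turned up to 35 degrees; their y axes point roughly to the robot's left.
- second_red: Upright amber glass vial, 27.5 mm diameter, 98 mm high, 40 to 85 g; ribbed red screw cap (26 mm diameter, top 15.5 mm) with a white disc in its middle. Origin: centre of underside, z up the vial; seated, the origin is 6 mm above the bench and the upper 56 mm stand clear of the rack. Full diameter from 5 to 73 mm up. Second-run vial, to be moved; starts in the blue rack.
- second_blue: Upright amber glass vial, 27.5 mm diameter, 98 mm high, 40 to 85 g; ribbed blue screw cap (26 mm diameter, top 15.5 mm) with a white disc in its middle. Origin: centre of underside, z up the vial; seated, the origin is 6 mm above the bench and the upper 56 mm stand clear of the rack. Full diameter from 5 to 73 mm up. Second-run vial, to be moved; starts in the blue rack.
- second_green: Upright amber glass vial, 27.5 mm diameter, 98 mm high, 40 to 85 g; ribbed green screw cap (26 mm diameter, top 15.5 mm) with a white disc in its middle. Origin: centre of underside, z up the vial; seated, the origin is 6 mm above the bench and the upper 56 mm stand clear of the rack. Full diameter from 5 to 73 mm up. Second-run vial, to be moved; starts in the blue rack.
- second_yellow: Upright amber glass vial, 27.5 mm diameter, 98 mm high, 40 to 85 g; ribbed yellow screw cap (26 mm diameter, top 15.5 mm) with a white disc in its middle. Origin: centre of underside, z up the vial; seated, the origin is 6 mm above the bench and the upper 56 mm stand clear of the rack. Full diameter from 5 to 73 mm up. Second-run vial, to be moved; starts in the blue rack.
- first_red: Upright amber glass vial, 27.5 mm diameter, 98 mm high, 40 to 85 g; ribbed red screw cap (26 mm diameter, top 15.5 mm) with a black disc in its middle. Origin: centre of underside, z up the vial; seated, the origin is 6 mm above the bench and the upper 56 mm stand clear of the rack. Full diameter from 5 to 73 mm up. First-run vial, stays in any one well of the tray's first row.
- first_blue: Upright amber glass vial, 27.5 mm diameter, 98 mm high, 40 to 85 g; ribbed blue screw cap (26 mm diameter, top 15.5 mm) with a black disc in its middle. Origin: centre of underside, z up the vial; seated, the origin is 6 mm above the bench and the upper 56 mm stand clear of the rack. Full diameter from 5 to 73 mm up. First-run vial, stays in any one well of the tray's first row.
- first_green: Upright amber glass vial, 27.5 mm diameter, 98 mm high, 40 to 85 g; ribbed green screw cap (26 mm diameter, top 15.5 mm) with a black disc in its middle. Origin: centre of underside, z up the vial; seated, the origin is 6 mm above the bench and the upper 56 mm stand clear of the rack. Full diameter from 5 to 73 mm up. First-run vial, stays in any one well of the tray's first row.
- first_yellow: Upright amber glass vial, 27.5 mm diameter, 98 mm high, 40 to 85 g; ribbed yellow screw cap (26 mm diameter, top 15.5 mm) with a black disc in its middle. Origin: centre of underside, z up the vial; seated, the origin is 6 mm above the bench and the upper 56 mm stand clear of the rack. Full diameter from 5 to 73 mm up. First-run vial, stays in any one well of the tray's first row.

How it is judged (in metres and radians):
At the end, for the whole second after the job is handed in: Each second-run vial stands in the second row, in the well that mirrors that of the first-run vial of its cap colour (within 10 mm), on the well floor (within 5 mm), within 0.2 rad of upright, at rest; the first-run vials stand at rest in their wells (within 12 mm) (((y of first_red in the frame of sampler_tray between -0.087 and -0.063 m and y of second_red in the frame of sampler_tray between 0.065 and 0.085 m) or (y of first_red in the frame of sampler_tray between -0.037 and -0.013 m and y of second_red in the frame of sampler_tray between 0.015 and 0.035 m) or (y of first_red in the frame of sampler_tray between 0.013 and 0.037 m and y of second_red in the frame of sampler_tray between -0.035 and -0.015 m) or (y of first_red in the frame of sampler_tray between 0.063 and 0.087 m and y of second_red in the frame of sampler_tray between -0.085 and -0.065 m)) and x of second_red in the frame of sampler_tray between -0.046 and -0.026 m and x of first_red in the frame of sampler_tray between 0.024 and 0.048 m and z of second_red in the frame of sampler_tray between 0.001 and 0.011 m and angle between each of second_red, second_blue, second_green, second_yellow's own z axis and vertical below 0.2 rad and linear speed of each of second_red, first_red, second_blue, first_blue, second_green, first_green, second_yellow, first_yellow below 0.02 m/s and ((y of first_blue in the frame of sampler_tray between -0.087 and -0.063 m and y of second_blue in the frame of sampler_tray between 0.065 and 0.085 m) or (y of first_blue in the frame of sampler_tray between -0.037 and -0.013 m and y of second_blue in the frame of sampler_tray between 0.015 and 0.035 m) or (y of first_blue in the frame of sampler_tray between 0.013 and 0.037 m and y of second_blue in the frame of sampler_tray between -0.035 and -0.015 m) or (y of first_blue in the frame of sampler_tray between 0.063 and 0.087 m and y of second_blue in the frame of sampler_tray between -0.085 and -0.065 m)) and x of second_blue in the frame of sampler_tray between -0.046 and -0.026 m and x of first_blue in the frame of sampler_tray between 0.024 and 0.048 m and z of second_blue in the frame of sampler_tray between 0.001 and 0.011 m and ((y of first_green in the frame of sampler_tray between -0.087 and -0.063 m and y of second_green in the frame of sampler_tray between 0.065 and 0.085 m) or (y of first_green in the frame of sampler_tray between -0.037 and -0.013 m and y of second_green in the frame of sampler_tray between 0.015 and 0.035 m) or (y of first_green in the frame of sampler_tray between 0.013 and 0.037 m and y of second_green in the frame of sampler_tray between -0.035 and -0.015 m) or (y of first_green in the frame of sampler_tray between 0.063 and 0.087 m and y of second_green in the frame of sampler_tray between -0.085 and -0.065 m)) and x of second_green in the frame of sampler_tray between -0.046 and -0.026 m and x of first_green in the frame of sampler_tray between 0.024 and 0.048 m and z of second_green in the frame of sampler_tray between 0.001 and 0.011 m and ((y of first_yellow in the frame of sampler_tray between -0.087 and -0.063 m and y of second_yellow in the frame of sampler_tray between 0.065 and 0.085 m) or (y of first_yellow in the frame of sampler_tray between -0.037 and -0.013 m and y of second_yellow in the frame of sampler_tray between 0.015 and 0.035 m) or (y of first_yellow in the frame of sampler_tray between 0.013 and 0.037 m and y of second_yellow in the frame of sampler_tray between -0.035 and -0.015 m) or (y of first_yellow in the frame of sampler_tray between 0.063 and 0.087 m and y of second_yellow in the frame of sampler_tray between -0.085 and -0.065 m)) and x of second_yellow in the frame of sampler_tray between -0.046 and -0.026 m and x of first_yellow in the frame of sampler_tray between 0.024 and 0.048 m and z of second_yellow in the frame of sampler_tray between 0.001 and 0.011 m); the robot touches nothing.
It fails at once if a first-run vial is lifted, pushed out of its place or tipped (distance of any of first_red, first_blue, first_green, first_yellow from where it was at the start of the episode above 0.015 m or angle between any of first_red, first_blue, first_green, first_yellow's own z axis and vertical above 0.3 rad).
It fails at once if a second-run vial is let fall by more than about 25 mm ((linear speed of second_red above 0.7 m/s and contact force between second_red and the fingers below 0.05 N) or (linear speed of second_blue above 0.7 m/s and contact force between second_blue and the fingers below 0.05 N) or (linear speed of second_green above 0.7 m/s and contact force between second_green and the fingers below 0.05 N) or (linear speed of second_yellow above 0.7 m/s and contact force between second_yellow and the fingers below 0.05 N)).
It also fails if it takes over 96 s, if anything falls off the work surface, if the arm or the gripper's body presses on something with over 40 N, if the wrist force passes 120 N, or if a joint passes its speed limit or range.

ROBOT

A 6-joint arm with a two-finger parallel gripper is mounted at the origin on a cart in front of the work surface, level with it; the furniture and walls round the work are solid. World frame = base frame: x ahead of the robot, y to its left, z up, the work surface at z = 0. Lengths are in m, angles in degrees, forces in N, time in s.
With the tool pointing down it reaches from about 0.25 to 0.725 m from the base axis. Payload 9.7 kg.
Tool frame: the origin (TCP) lies midway between the tips of the shut fingers; the grasp point (between the pads) lies 19 mm behind it (bot.pinch_z is the distance from the TCP to the grasp point, in m); z points along the fingers, y is the line along which they close (so a half turn about z gives the same grasp; the last joint's range is limited). The gripper opens to 85 mm and grips with 20 to 120 N. Pads are 22 mm wide; open, the fingers measure 114 mm over their backs; the gripper's body (76 mm by 85 mm) begins 54 mm behind the grasp point. The pads swing forward as they close: fully open they stand 13 mm farther back than shut.
Start: joints at [64.973, 4.979, 10.078, 95.1, 0, 90], TCP at [0.233, 0.498, 0.231] pointing down, gripper open.
Joint ranges: [-179.16, 179.16], [-48.56, 103.87], [-65.8, 70.77], [-126.05, 130.52], [-82.76, 87.17], [-180, 180]. Speed limits (degrees/s): [127.2, 127.2, 147.25, 180, 180, 180].

INTERFACE

Orientations are given as [roll, pitch, yaw] about the fixed x, y, z axes, in that order (R = Rz(yaw) Ry(pitch) Rx(roll)).
In Python, from workcell import sensors, camera, ticket, bot gives the robot as it stands.
- The arm moves only by the shell command python3 -m handwheel 'ROWS' [FORCE]. ROWS is a JSON object of lists of equal length, an entry for each row: "gripper": the opening, from -1 (shut) to 1 (fully open); "slide": the shift along the tool's x, y, z in mm, a list of three; "yaw": the turn about the tool's z in rad. A call has 1 to 8 rows; each row shifts and turns the commanded pose from where the row before left it, along the tool's axes as they then stand; what a row does not reach is not made up. A row lasts 1/12 s, in which the tool goes at most 41.7 mm and 7.16 degrees, less where a joint would pass 70% of its speed; a pose out of reach is approached as far as the arm can. A call is refused whole if a number of a shift passes 41.7 or a number of a turn 0.125, either way. A call with a gripper value outside its range is refused whole. The fingers move at their own pace and stop on an object; FORCE is the grip in N (left out, the last holds). Time passes only in rows, so rows that do not move let the fingers close. It gives the time, the measured TCP pose, the force, the opening and the grip force at its end, in the units of the state.
- sensors.get_obs(): the state, without advancing time (a new reading comes with each control period).
- camera(name): name is "scene" or "top" or "wrist"; returns a dict with "img" (400x640x3 uint8, red, green, blue), "fx", "fy", "cx", "cy" (pixels), "R" (3x3) and "t" (3): a world point X has camera coordinates R X + t. Camera axes: x right, y down, z forward; pixel columns grow to the right and rows downward; lengths in m; the calibration is good to about 2 mm. A picture is of the moment at which its call begins. There is no depth.
- ticket.job_done(): hands the job in; it is judged then, once.
The state is a dict: "time": time; "q": joint angles; "qd": joint speeds; "joint_efforts": joint torques, N m; "ee_pos": TCP position; "tcp_rot": TCP orientation; "wrist_force": force on the tool from outside, world axes, zero at the start; "torque": the same for the moment, N m; "opening": finger opening in m; "grasp_force": force on a finger pad.
Only numpy, scipy, OpenCV 4.12 (cv2) and the standard library are available. Lean on these libraries where they do the work, as an engineer would, in place of code of your own. Each camera call takes 0.05 s, during which the arm holds its last target. There are 200 camera calls.

## Working session

There is one attempt and no reset: what is moved stays moved. The work goes in short steps, Python scripts to look and compute and a shell command to move; the robot and the scene stay as the last step left them, time stands still between calls to the robot, and variables do not carry over. Pictures are saved under pics/ and viewed, at most 14 in all, crops included, and the job is handed in when it is done.

```bash
ls; mkdir -p pics; python3 - <<'E'
from workcell import sensors,camera,bot
import cv2
print(sensors.get_obs(), bot.pinch_z)
for n in("top","scene"):
    c=camera(n); cv2.imwrite(f"pics/{n}0.png",c["img"][:,:,::-1]); print(n,c["fx"],c["cx"],c["cy"],c["R"],c["t"])
E
```

```text
pics
{'time': 0.0, 'q': array([6.49705594e+01, 5.01113092e+00, 1.00349515e+01, 9.50982709e+01,
       7.00912802e-04, 8.99982360e+01]), 'qd': array([-0.05249555, -0.050729  , -0.08353053,  0.07678426, -0.0105168 ,
        0.07070541]), 'joint_efforts': array([ 2.74679578e-04, -5.20382202e+01,  4.64812195e+01,  1.59089168e-02,
        3.66301293e-06,  1.34794558e-05]), 'ee_pos': array([0.2326013 , 0.4981549 , 0.23058722]), 'tcp_rot': array([-1.79925550e+02, -7.03204363e-04,  1.54972322e+02]), 'wrist_force': array([ 0.34719188, -0.5773912 , -0.57774879]), 'torque': array([-0.01592309,  0.00902971,  0.01841069]), 'grasp_force': 0.0, 'opening': 0.08551317195912896} 0.0187
top 390.5982091726955 320.11774351295645 199.01915817584498 [[ 0.00387145 -0.9999734  -0.00618095]
 [-0.97852741 -0.00251448 -0.20610141]
 [ 0.20608039  0.00684614 -0.97851112]] [4.99319496e-04 5.36745734e-01 8.74188952e-01]
scene 496.08578810011966 319.3994104538039 197.85312000860807 [[ 0.73052556 -0.68286129 -0.00573302]
 [-0.25427495 -0.26421279 -0.93034179]
 [ 0.63377966  0.68109622 -0.36664872]] [-0.40834147  0.19442309  0.98063856]
```

View pics/top0.png

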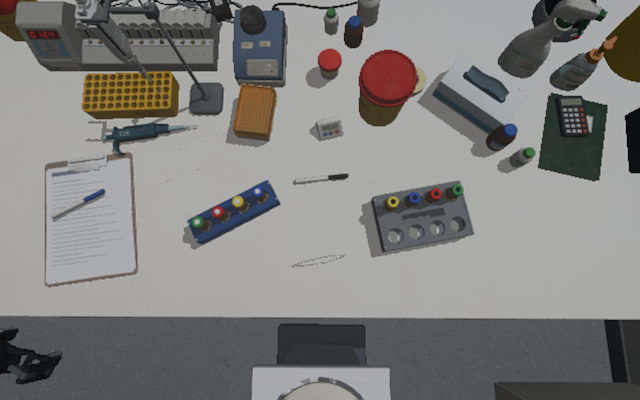

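View pics/scene0.png

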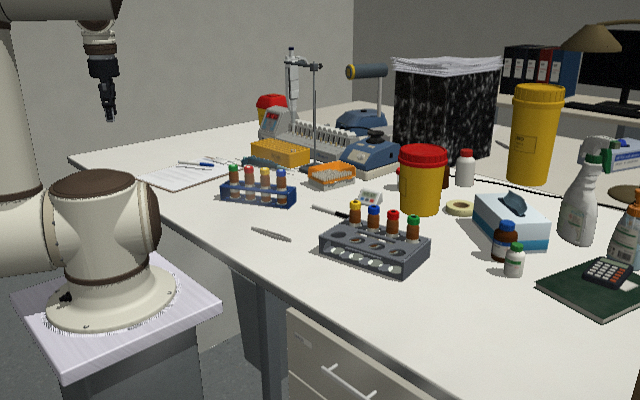

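The top view shows the rack (left, caps green, red, yellow, blue from left to right at about (199,222), (218,212), (238,202), (258,192)). The tray is on the right, with first-row caps yellow, blue, red, green at about (393,202), (414,199), (436,195), (457,190). I'll enlarge both for better pixels.

```bash
python3 - <<'E'
import cv2
a=cv2.imread("pics/top0.png")
cv2.imwrite("pics/rack.png",cv2.resize(a[170:250,180:290],None,fx=7,fy=7,interpolation=cv2.INTER_CUBIC))
cv2.imwrite("pics/tray.png",cv2.resize(a[175:260,365:475],None,fx=7,fy=7,interpolation=cv2.INTER_CUBIC))
E
```

```text
(no output)
```

View pics/rack.png

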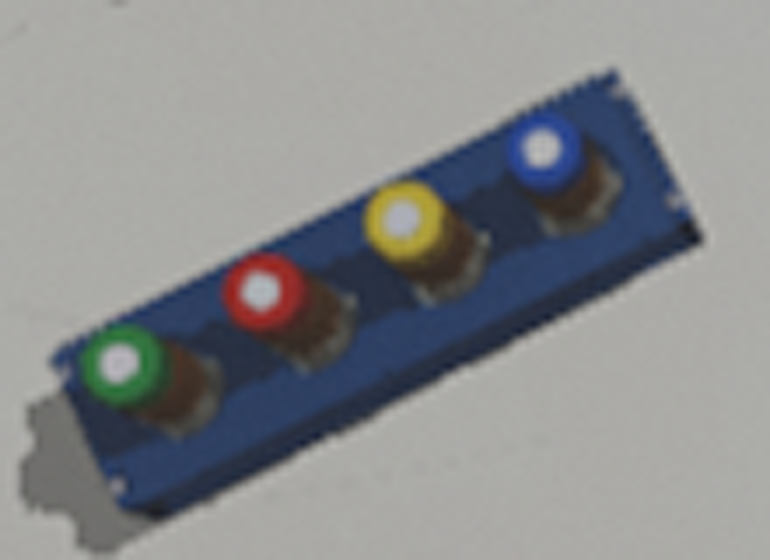

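View pics/tray.png

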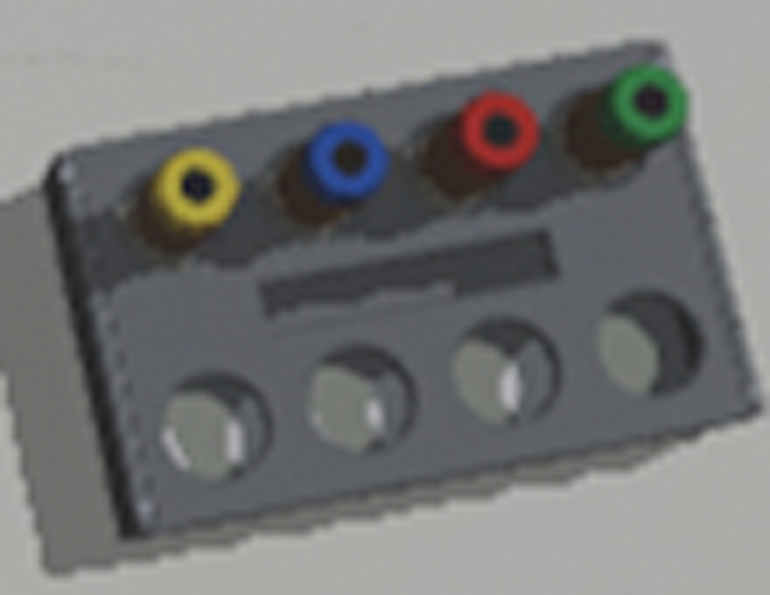

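The rack crop shows white cap discs: green (119,364), red (261,291), yellow (402,218), blue (542,149). In the tray crop, the second-row holes are at about (216,425), (361,398), (507,371), (650,344), and the first row reads yellow, blue, red, green from left. So the second row must read green, red, blue, yellow from left.

```bash
cat > h.py <<'E'
import numpy as np
from workcell import camera,sensors
def fit(loc,w):  # 2D rigid
    loc,w=np.array(loc,float),np.array(w,float)
    a,b=loc-loc.mean(0),w-w.mean(0)
    th=np.arctan2((a[:,0]*b[:,1]-a[:,1]*b[:,0]).sum(),(a*b).sum())
    R=np.array([[np.cos(th),-np.sin(th)],[np.sin(th),np.cos(th)]])
    t=w.mean(0)-R@loc.mean(0); return np.degrees(th),R,t,w-(loc@R.T+t)
def ray(c,px,z):
    d=c["R"].T@np.array([(px[0]-c["cx"])/c["fx"],(px[1]-c["cy"])/c["fy"],1])
    o=-c["R"].T@c["t"]; return (o+d*(z-o[2])/d[2])[:2]
E
python3 - <<'E'
from h import *
np.set_printoptions(precision=4,suppress=True)
c=camera("top")
def P(l,off,z): return np.array([ray(c,((u+.5)/7-.5+off[0],(v+.5)/7-.5+off[1]),z) for u,v in l])
ys=[.075,.025,-.025,-.075]
caps=P([(119,364),(261,291),(402,218),(542,149)],(180,170),.104); print("G R Y B",caps)
th,R,t,r=fit([(0,y) for y in ys],caps); print("rack by caps",th,t,r)
rc=P([(58,358),(612,72),(118,505),(688,225)],(180,170),.048); print("rack corners",fit([(.03,.108),(.03,-.108),(-.03,.108),(-.03,-.108)],rc))
h=P([(216,425),(361,398),(507,371),(650,344)],(365,175),.048)
th,R,t,r=fit([(-.036,y) for y in ys],h); print("holes",h,"tray",th,t,r)
cc=P([(62,160),(660,45),(145,530),(758,410)],(365,175),.048)
print("tray corners",fit([(.066,.108),(.066,-.108),(-.066,.108),(-.066,-.108)],cc))
f=P([(199,186),(350,157),(501,131),(652,101)],(365,175),.104); print("first",fit([(.036,y) for y in ys],f))
E
```

```text
G R Y B [[0.4744 0.2775]
 [0.4982 0.2336]
 [0.5222 0.1894]
 [0.5452 0.1451]]
rack by caps 28.14428579862623 [0.51   0.2114] [[-0.0002  0.    ]
 [-0.      0.0001]
 [ 0.0004  0.0001]
 [-0.0002 -0.0002]]
rack corners (np.float64(27.69246399660208), array([[ 0.8855, -0.4647],
       [ 0.4647,  0.8855]]), array([0.5093, 0.2112]), array([[-0.0008, -0.004 ],
       [-0.0004,  0.002 ],
       [ 0.0025, -0.    ],
       [-0.0014,  0.0021]]))
holes [[ 0.4517 -0.1753]
 [ 0.4609 -0.2244]
 [ 0.4702 -0.274 ]
 [ 0.4796 -0.3227]] tray 10.704513155894382 [ 0.501  -0.2424] [[-0.      0.0001]
 [-0.      0.0002]
 [-0.     -0.0003]
 [ 0.      0.0001]]
tray corners (np.float64(11.11274759080852), array([[ 0.9812, -0.1927],
       [ 0.1927,  0.9812]]), array([ 0.5001, -0.2417]), array([[-0.0014, -0.0027],
       [-0.0018,  0.0017],
       [ 0.002 , -0.0019],
       [ 0.0012,  0.003 ]]))
first (np.float64(10.843468772437092), array([[ 0.9821, -0.1881],
       [ 0.1881,  0.9821]]), array([ 0.5009, -0.2424]), array([[-0.    , -0.0001],
       [ 0.0003,  0.0001],
       [-0.0005,  0.0001],
       [ 0.0002, -0.    ]]))
```

```bash
cat >> h.py <<'E'
from scipy.spatial.transform import Rotation as Ro
np.set_printoptions(precision=4,suppress=True)
def to(x,y,z,yaw=None):
    o=sensors.get_obs(); p=o["ee_pos"]; cy=o["tcp_rot"][2]
    yw=cy if yaw is None else yaw; a=np.radians(yw); d=np.array([x,y,z])-p
    print("turn rad",round(float(-np.radians(yw-cy)),3)," slide mm",np.array([np.cos(a)*d[0]+np.sin(a)*d[1],np.sin(a)*d[0]-np.cos(a)*d[1],-d[2]])*1000, "at",p,o["tcp_rot"],o["opening"],o["grasp_force"],"F",o["wrist_force"],o["time"])
RY,TY=118.14,100.75
RK=dict(G=(.4744,.2775),R=(.4982,.2336),Y=(.5222,.1894),B=(.5452,.1451))
a=np.radians(10.75)
TR={k:(.501-.036*np.cos(a)-y*np.sin(a),-.2424-.036*np.sin(a)+y*np.cos(a)) for k,y in zip("GRBY",(.075,.025,-.025,-.075))}
E
python3 -c "
from h import *
to(*RK['G'],.17,RY);print(TR)"
```

```text
turn rad 0.643  slide mm [-308.6622  109.1432   60.7326] at [0.2326 0.4982 0.2307] [-179.9399   -0.0005  154.9721] 0.0852644674706454 0.0 F [ 0.8689 -0.6835  0.2595] 0.15
{'G': (np.float64(0.4516424829812266), np.float64(-0.17543108546690123)), 'R': (np.float64(0.4609686847816633), np.float64(-0.22455360535317673)), 'B': (np.float64(0.47029488658210006), np.float64(-0.27367612523945223)), 'Y': (np.float64(0.47962108838253675), np.float64(-0.3227986451257277))}
```

```bash
python3 -m handwheel '{"gripper":[0.4,0.4,0.4,0.4,0.4,0.4],"slide":[[0,0,0],[0,0,0],[0,0,0],[0,0,0],[0,0,0],[0,0,0]],"yaw":[0.107,0.107,0.107,0.107,0.107,0.108]}' 40
python3 -m handwheel '{"gripper":[0.4,0.4,0.4,0.4,0.4,0.4,0.4,0.4],"slide":[[-28,10,6],[-38,13,7],[-38,13,7],[-38,13,7],[-38,13,7],[-38,13,7],[-38,13,7],[-28,11,7]],"yaw":[0,0,0,0,0,0,0,0]}'
python3 -m handwheel '{"gripper":[0.4,0.4,0.4],"slide":[[-20,7,4],[-15,4,2],[0,0,0]],"yaw":[0,0,0]}'
python3 - <<'E'
from h import *
import cv2
to(*RK['G'],.17,RY)
c=camera("wrist"); im=c["img"][:,:,::-1].copy(); cv2.imwrite("pics/w0.png",im)
for k,(x,y) in RK.items():
    p=c["R"]@np.array([x,y,.104])+c["t"]; print(k,c["cx"]+c["fx"]*p[0]/p[2],c["cy"]+c["fy"]*p[1]/p[2],c["fx"]/p[2])
E
```

```text
time: 0.65
ee_pos: [0.2326, 0.4983, 0.231]
tcp_rot: [-180.0, 0.0, 117.8]
wrist_force: [-0.0, -0.8, 0.0]
opening: 0.0599
grasp_force: 0.0
time: 1.32
ee_pos: [0.4555, 0.2922, 0.1758]
tcp_rot: [-180.0, 0.0, 118.1]
wrist_force: [-0.4, 0.5, 0.6]
opening: 0.0598
grasp_force: 0.0
time: 1.57
ee_pos: [0.4815, 0.2667, 0.1691]
tcp_rot: [-179.9, 0.0, 118.0]
wrist_force: [0.3, -0.5, -0.5]
opening: 0.0599
grasp_force: 0.0
turn rad -0.003  slide mm [12.898  -1.1186 -0.9015] at [0.4815 0.2667 0.1691] [-179.9086    0.0353  117.961 ] 0.05989791437164753 0.0 F [ 0.3341 -0.4824 -0.4734] 1.5667
G 318.85860259581796 195.46875899033796 1375.099222456485
R 319.4443037323396 257.9823021485148 1294.3094445464476
Y 320.0086675815523 313.9349458291598 1221.999026814122
B 319.4369183896734 363.6050710612779 1157.7987434235088
```

View pics/w0.png

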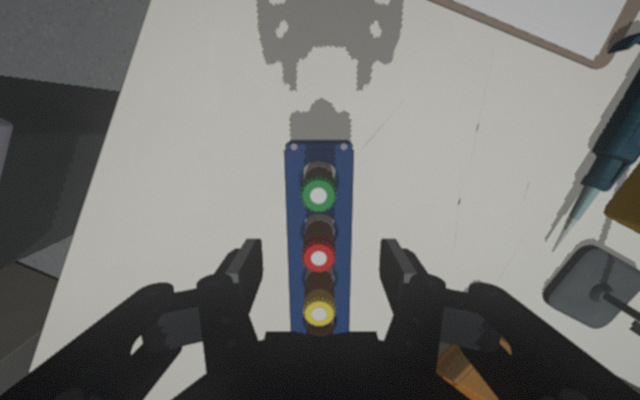

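The wrist view has green, red and yellow caps at (318,196), (319,258), (319,314). These are within 1 px of the projections, so the positions are confirmed.

```bash
python3 -m handwheel '{"gripper":[0.4,0.4,0.4,0.4,0.4,0.4,0.4,0.4],"slide":[[13,-1,10],[0,0,20],[0,0,25],[0,0,25],[0,0,20],[0,0,15],[0,0,0],[0,0,0]],"yaw":[0,0,0,0,0,0,0,0]}'
python3 -c "
from h import *
to(*RK['G'],.053,RY)"
```

```text
time: 2.28
ee_pos: [0.4717, 0.2807, 0.0547]
tcp_rot: [-179.9, -0.0, 118.2]
wrist_force: [0.1, 0.2, 1.2]
opening: 0.0598
grasp_force: 0.0
turn rad 0.001  slide mm [-4.1364  0.8531  1.7435] at [0.4717 0.2807 0.0547] [-179.9113   -0.0056  118.2189] 0.05980948891352763 0.0 F [0.0619 0.1878 1.2184] 2.2833
```

```bash
python3 -m handwheel '{"gripper":[0.4,0.4,0.4],"slide":[[-4,1,1],[0,0,0],[0,0,0]],"yaw":[0,0,0]}'
python3 -m handwheel '{"gripper":[-1,-1,-1,-1,-1,-1],"slide":[[0,0,0],[0,0,0],[0,0,0],[0,0,0],[0,0,0],[0,0,0]],"yaw":[0,0,0,0,0,0]}' 40
python3 -m handwheel '{"gripper":[-1,-1,-1,-1,-1,-1,-1,-1],"slide":[[0,0,-8],[0,0,-18],[0,0,-25],[0,0,-30],[0,0,-24],[0,0,-10],[0,0,0],[0,0,0]],"yaw":[0,0,0,0,0,0.152,0.152,0]}'
python3 -c "
from h import *
to(*RK['G'],.053,RY);to(*TR['G'],.168,TY)"
```

```text
time: 2.53
ee_pos: [0.4764, 0.2772, 0.0555]
tcp_rot: [179.9, -0.0, 118.1]
wrist_force: [-0.2, -0.1, 0.9]
opening: 0.0597
grasp_force: 0.0
time: 3.03
ee_pos: [0.4761, 0.2769, 0.0547]
tcp_rot: [180.0, -0.0, 118.1]
wrist_force: [-0.5, -0.3, 5.9]
opening: 0.0263
grasp_force: 39.3
turn rad -0.0  slide mm [ 1.2798 -1.2117  1.7385] at [0.4761 0.2769 0.0547] [179.9567  -0.0009 118.1271] 0.026251684821890033 39.31345304609 F [-0.4746 -0.2817  5.8998] 3.0333
turn rad 0.303  slide mm [-439.8784 -108.3794 -113.2615] at [0.4761 0.2769 0.0547] [179.9567  -0.0009 118.1271] 0.026251684821890033 39.31345304609 F [-0.4746 -0.2817  5.8998] 3.0333refused, turn out of range in row 6
```

```bash
python3 -m handwheel '{"gripper":[0,0,0,0],"slide":[[0,0,0],[1,-1,2],[0,0,2],[0,0,0]],"yaw":[0,0,0,0]}'
python3 -m handwheel '{"gripper":[-1,-1,-1,-1,-1],"slide":[[0,0,0],[0,0,0],[0,0,0],[0,0,0],[0,0,0]],"yaw":[0,0,0,0,0]}' 40
python3 - <<'E'
from h import *
import cv2
to(*RK['G'],.053,RY)
c=camera("scene"); cv2.imwrite("pics/s1.png",cv2.resize(c["img"][130:220,190:320,::-1],None,fx=6,fy=6,interpolation=cv2.INTER_CUBIC))
E
```

```text
time: 3.37
ee_pos: [0.474, 0.2771, 0.0494]
tcp_rot: [-179.9, 0.0, 118.1]
wrist_force: [-0.4, 0.8, -0.2]
opening: 0.0426
grasp_force: 0.0
time: 3.78
ee_pos: [0.4745, 0.2772, 0.0502]
tcp_rot: [-180.0, 0.0, 118.1]
wrist_force: [0.7, -0.6, 0.5]
opening: 0.0262
grasp_force: 39.3
turn rad -0.0  slide mm [ 0.269   0.052  -2.7648] at [0.4745 0.2772 0.0502] [-179.9962    0.0008  118.1321] 0.02616439704862545 39.289881186559796 F [ 0.6933 -0.5826  0.4748] 3.7833
```

View pics/s1.png

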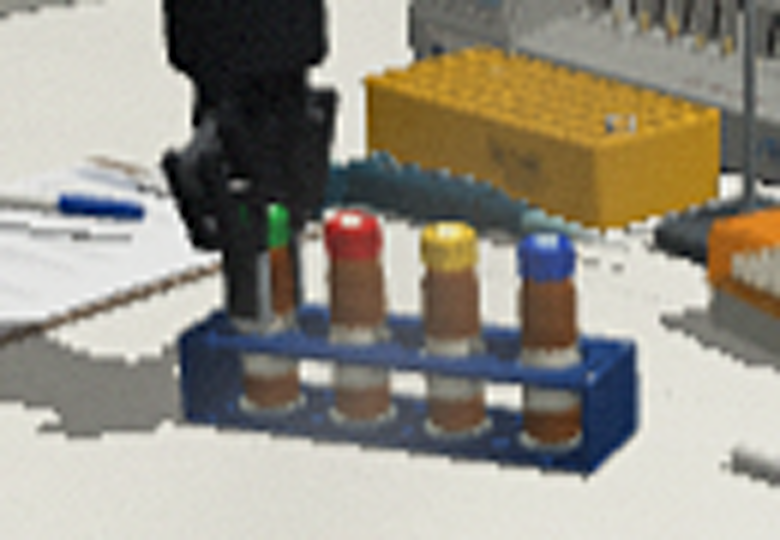

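The pad spans the glass between rack top (row ~320) and cap bottom (row ~245): a good grasp on the glass. Lifting.

```bash
python3 -m handwheel '{"gripper":[-1,-1,-1,-1,-1,-1,-1,-1],"slide":[[0,0,-8],[0,0,-18],[0,0,-25],[0,0,-30],[0,0,-24],[0,0,-10],[0,0,0],[0,0,0]],"yaw":[0,0,0,0,0.1,0.1,0.103,0]}'
python3 -c "
from h import *
to(*TR['G'],.165,TY)"
```

```text
time: 4.5
ee_pos: [0.4749, 0.2775, 0.1669]
tcp_rot: [179.9, -0.0, 100.5]
wrist_force: [0.1, -0.2, -1.0]
opening: 0.0264
grasp_force: 39.4
turn rad -0.004  slide mm [-440.6401 -107.3543    1.9109] at [0.4749 0.2775 0.1669] [179.8804  -0.0405 100.5082] 0.026351215328932278 39.36402369523421 F [ 0.1045 -0.1575 -0.9573] 4.5
```

```bash
python3 -m handwheel '{"gripper":[-1,-1,-1,-1,-1,-1,-1,-1],"slide":[[-15,-4,0],[-30,-7,0],[-36,-9,0],[-36,-9,0],[-36,-9,0],[-36,-9,0],[-36,-9,0],[-36,-9,0]],"yaw":[0,0,0,0,0,0,0,0]}'
python3 -m handwheel '{"gripper":[-1,-1,-1,-1,-1,-1,-1,-1],"slide":[[-36,-9,0],[-36,-9,0],[-36,-9,0],[-34,-8,0],[-24,-5,0],[-13,-2,0],[0,0,0],[0,0,0]],"yaw":[0,0,0,0,0,0,0,0]}'
python3 -m handwheel '{"gripper":[-1,-1,-1],"slide":[[0,0,0],[0,0,0],[0,0,0]],"yaw":[0,0,0]}'
python3 - <<'E'
from h import *
import cv2
to(*TR['G'],.165,TY)
c=camera("wrist"); cv2.imwrite("pics/w2.png",c["img"][:,:,::-1])
E
```

```text
time: 5.17
ee_pos: [0.4582, 0.0066, 0.165]
tcp_rot: [-180.0, 0.0, 101.0]
wrist_force: [0.8, 0.5, 0.0]
opening: 0.0261
grasp_force: 39.4
time: 5.83
ee_pos: [0.4508, -0.1755, 0.1648]
tcp_rot: [-179.9, -0.0, 100.8]
wrist_force: [-1.0, 1.1, -1.4]
opening: 0.0264
grasp_force: 39.4
time: 6.08
ee_pos: [0.4516, -0.1741, 0.1653]
tcp_rot: [-180.0, -0.0, 100.9]
wrist_force: [0.4, 0.8, 0.8]
opening: 0.0264
grasp_force: 39.4
turn rad 0.002  slide mm [-1.2906 -0.1923  0.3151] at [ 0.4516 -0.1741  0.1653] [-179.9988   -0.0033  100.886 ] 0.026388222901016705 39.40520786913112 F [0.3757 0.7659 0.7873] 6.0833
```

View pics/w2.png

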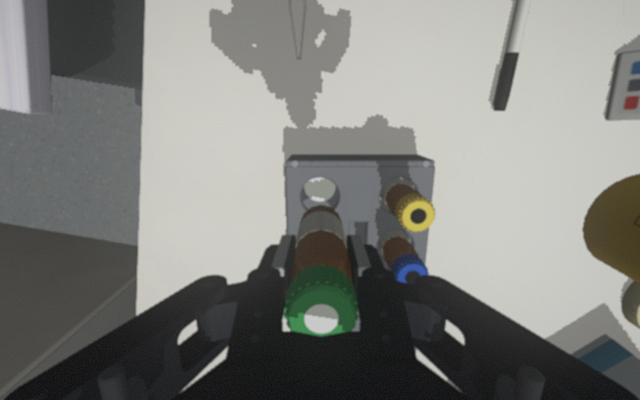

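The well is at (320,188), centred on the vial in columns, with the vial held straight. Inserting carefully.

```bash
python3 -m handwheel '{"gripper":[-1,-1,-1,-1,-1,-1,-1,-1],"slide":[[-1,0,10],[0,0,20],[0,0,24],[0,0,14],[0,0,8],[0,0,6],[0,0,0],[0,0,0]],"yaw":[0,0,0,0,0,0,0,0]}'
python3 -c "
from h import *
to(*TR['G'],.051,TY)"
```

```text
time: 6.8
ee_pos: [0.452, -0.176, 0.0837]
tcp_rot: [180.0, 0.0, 100.8]
wrist_force: [0.4, -0.1, 0.4]
opening: 0.0263
grasp_force: 39.4
turn rad 0.001  slide mm [ 0.5783 -0.2474 32.6815] at [ 0.452  -0.176   0.0837] [179.9773   0.0117 100.7819] 0.026313947576990314 39.40530102699995 F [ 0.3606 -0.0889  0.364 ] 6.8
```

Inside the well without force. Lower to just above the floor, release and check.

```bash
python3 -m handwheel '{"gripper":[-1,-1,-1,-1,-1,-1,-1,-1],"slide":[[0,0,8],[0,0,10],[0,0,7],[0,0,4],[0,0,2],[0,0,1],[0,0,0],[0,0,0]],"yaw":[0,0,0,0,0,0,0,0]}'
python3 -m handwheel '{"gripper":[-0.3,-0.1,0.1,0.1],"slide":[[0,0,0],[0,0,0],[0,0,0],[0,0,0]],"yaw":[0,0,0,0]}'
python3 -m handwheel '{"gripper":[0.1,0.1,0.1,0.1,0.1,0.1],"slide":[[0,0,-10],[0,0,-20],[0,0,-30],[0,0,-30],[0,0,-20],[0,0,-8]],"yaw":[0,0,0,0,0,0]}'
python3 -c "
from h import *
to(*RK['R'],.17,RY)"
```

```text
time: 7.47
ee_pos: [0.4519, -0.176, 0.0515]
tcp_rot: [180.0, 0.0, 100.8]
wrist_force: [-0.4, 0.0, -0.3]
opening: 0.0264
grasp_force: 39.4
time: 7.8
ee_pos: [0.4519, -0.176, 0.0515]
tcp_rot: [180.0, 0.0, 100.8]
wrist_force: [-0.4, -0.0, -0.4]
opening: 0.047
grasp_force: 0.0
time: 8.3
ee_pos: [0.4528, -0.1764, 0.1734]
tcp_rot: [179.8, 0.2, 100.8]
wrist_force: [1.0, 0.5, 0.3]
opening: 0.0469
grasp_force: 0.0
turn rad -0.303  slide mm [340.1017 233.3586   3.4426] at [ 0.4528 -0.1764  0.1734] [179.762    0.1502 100.7748] 0.046924398492947925 0.0 F [0.9938 0.4775 0.3421] 8.3
```

```bash
python3 -m handwheel '{"gripper":[0.3,0.3,0.3,0.3,0.3,0.3,0.3,0.3],"slide":[[0,0,0],[0,0,0],[0,0,0],[15,10,0],[25,17,0],[30,20.5,0],[30,20.5,0],[30,20.5,0]],"yaw":[-0.101,-0.101,-0.101,0,0,0,0,0]}'
python3 -m handwheel '{"gripper":[0.3,0.3,0.3,0.3,0.3,0.3,0.3,0.3],"slide":[[30,20.5,0],[30,20.5,0],[30,20.5,0],[30,20.5,0],[30,20.5,0],[30,20.5,0],[20,14,0],[10,8,0]],"yaw":[0,0,0,0,0,0,0,0]}'
python3 -m handwheel '{"gripper":[0.3,0.3,0.3,0.3],"slide":[[0,0,0],[0,0,0],[0,0,0],[0,0,0]],"yaw":[0,0,0,0]}'
python3 - <<'E'
from h import *
import cv2
to(*RK['R'],.05,RY)
c=camera("top"); cv2.imwrite("pics/t3.png",cv2.resize(c["img"][175:260,365:475,::-1],None,fx=7,fy=7,interpolation=cv2.INTER_CUBIC))
E
```

```text
time: 8.97
ee_pos: [0.4682, -0.0182, 0.1691]
tcp_rot: [-180.0, -0.0, 118.1]
wrist_force: [1.4, 0.5, 1.0]
opening: 0.0555
grasp_force: 0.0
time: 9.63
ee_pos: [0.497, 0.2367, 0.1686]
tcp_rot: [-180.0, -0.0, 118.3]
wrist_force: [1.2, -0.5, 0.2]
opening: 0.0556
grasp_force: 0.0
time: 9.97
ee_pos: [0.4974, 0.2327, 0.1694]
tcp_rot: [-180.0, 0.0, 118.0]
wrist_force: [0.2, -0.7, 0.1]
opening: 0.0554
grasp_force: 0.0
turn rad -0.002  slide mm [  0.4318   1.1153 119.4202] at [0.4974 0.2327 0.1694] [-179.9931    0.0112  118.0495] 0.05535430991396909 0.0 F [ 0.1841 -0.7391  0.1097] 9.9667
```

View pics/t3.png

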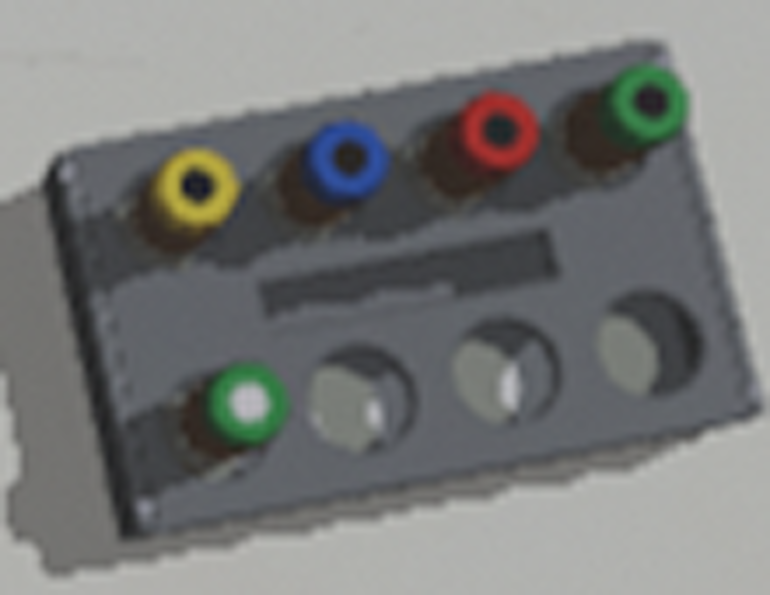

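Green stands seated at (249,403) in the left second-row well, with the other vials undisturbed. Next is red.

```bash
python3 -m handwheel '{"gripper":[0.3,0.3,0.3,0.3,0.3,0.3,0.3,0.3],"slide":[[0.5,1,10],[0,0,20],[0,0,26],[0,0,26],[0,0,20],[0,0,12],[0,0,5],[0,0,0]],"yaw":[0,0,0,0,0,0,0,0]}'
python3 -m handwheel '{"gripper":[0.3,0.3,-1,-1,-1,-1,-1,-1],"slide":[[0,0,0],[0,0,0],[0,0,0],[0,0,0],[0,0,0],[0,0,0],[0,0,0],[0,0,0]],"yaw":[0,0,0,0,0,0,0,0]}' 40
python3 -m handwheel '{"gripper":[-1,-1,-1,-1,-1,-1,-1,-1],"slide":[[0,0,-8],[0,0,-18],[0,0,-25],[0,0,-30],[0,0,-24],[0,0,-10],[0,0,0],[0,0,0]],"yaw":[0,0,0,0,0.1,0.1,0.103,0]}'
python3 -c "
from h import *
to(*TR['R'],.165,TY)"
```

```text
time: 10.68
ee_pos: [0.4976, 0.2344, 0.0493]
tcp_rot: [-179.9, -0.0, 118.1]
wrist_force: [-0.2, 0.1, 0.8]
opening: 0.0555
grasp_force: 0.0
time: 11.35
ee_pos: [0.4985, 0.2351, 0.0512]
tcp_rot: [179.9, 0.0, 118.1]
wrist_force: [-0.9, 0.2, 5.9]
opening: 0.0266
grasp_force: 39.1
time: 12.02
ee_pos: [0.4983, 0.235, 0.1665]
tcp_rot: [179.9, -0.0, 100.5]
wrist_force: [-0.4, 1.5, -2.6]
opening: 0.0262
grasp_force: 39.4
turn rad -0.004  slide mm [-444.5376 -122.4249    1.4947] at [0.4983 0.235  0.1665] [179.9204  -0.0209 100.5103] 0.026238432377051188 39.43398396435413 F [-0.3646  1.5258 -2.5526] 12.0167
```

```bash
python3 -m handwheel '{"gripper":[-1,-1,-1,-1,-1,-1,-1,-1],"slide":[[-15,-4,0],[-30,-8,0],[-36,-10,0],[-36,-10,0],[-36,-10,0],[-36,-10,0],[-36,-10,0],[-36,-10,0]],"yaw":[0,0,0,0,0,0,0,0]}'
python3 -m handwheel '{"gripper":[-1,-1,-1,-1,-1,-1,-1,-1],"slide":[[-36,-10,0],[-36,-10,0],[-36,-10,0],[-36,-10,0],[-24,-7,0],[-14,-3,0],[0,0,0],[0,0,0]],"yaw":[0,0,0,0,0,0,0,0]}'
python3 -m handwheel '{"gripper":[-1,-1,-1,-1],"slide":[[0,0,0],[0,0,0],[0,0,0],[0,0,0]],"yaw":[0,0,0,0]}'
python3 -c "
from h import *
to(*TR['R'],.083,TY)"
```

```text
time: 12.68
ee_pos: [0.4748, -0.0371, 0.1648]
tcp_rot: [-179.9, -0.0, 101.0]
wrist_force: [1.9, 0.2, -0.4]
opening: 0.0261
grasp_force: 39.4
time: 13.35
ee_pos: [0.46, -0.2238, 0.1646]
tcp_rot: [-179.9, -0.1, 100.8]
wrist_force: [0.4, 0.9, -1.3]
opening: 0.0264
grasp_force: 39.5
time: 13.68
ee_pos: [0.4611, -0.2224, 0.1654]
tcp_rot: [180.0, 0.0, 100.9]
wrist_force: [-0.4, 0.1, -1.2]
opening: 0.0261
grasp_force: 39.5
turn rad 0.002  slide mm [-2.1004 -0.5588 82.3862] at [ 0.4611 -0.2224  0.1654] [179.9915   0.0015 100.8662] 0.026128881569096808 39.45378659896715 F [-0.4068  0.0612 -1.175 ] 13.6833
```

```bash
python3 -m handwheel '{"gripper":[-1,-1,-1,-1,-1,-1,-1,-1],"slide":[[-1,-0.5,10],[0,0,20],[0,0,24],[0,0,14],[0,0,8],[0,0,6],[0,0,0],[0,0,0]],"yaw":[0,0,0,0,0,0,0,0]}'
python3 -c "
from h import *
to(*TR['R'],.051,TY)"
```

```text
time: 14.35
ee_pos: [0.4609, -0.2242, 0.0837]
tcp_rot: [180.0, 0.0, 100.8]
wrist_force: [-0.1, 0.2, -1.7]
opening: 0.0266
grasp_force: 39.4
turn rad 0.001  slide mm [-0.3169  0.0366 32.7208] at [ 0.4609 -0.2242  0.0837] [179.9775   0.0187 100.7802] 0.026594947350172874 39.44589787531377 F [-0.1273  0.1688 -1.6554] 14.35
```

```bash
python3 -m handwheel '{"gripper":[-1,-1,-1,-1,-1,-1,-1,-1],"slide":[[1,0,8],[0,0,10],[0,0,7],[0,0,4],[0,0,2],[0,0,1],[0,0,0],[0,0,0]],"yaw":[0,0,0,0,0,0,0,0]}'
python3 -m handwheel '{"gripper":[-0.3,-0.1,0.1,0.1],"slide":[[0,0,0],[0,0,0],[0,0,0],[0,0,0]],"yaw":[0,0,0,0]}'
python3 -m handwheel '{"gripper":[0.1,0.1,0.1,0.1,0.1,0.1],"slide":[[0,0,-10],[0,0,-20],[0,0,-30],[0,0,-30],[0,0,-20],[0,0,-8]],"yaw":[0,0,0,0,0,0]}'
python3 -c "
from h import *
to(*RK['Y'],.17,RY)"
```

```text
time: 15.02
ee_pos: [0.4607, -0.2233, 0.0515]
tcp_rot: [180.0, 0.0, 100.8]
wrist_force: [-0.5, -0.3, -0.3]
opening: 0.0268
grasp_force: 39.5
time: 15.35
ee_pos: [0.4606, -0.2232, 0.0513]
tcp_rot: [180.0, 0.0, 100.8]
wrist_force: [-0.4, -0.1, -0.2]
opening: 0.0473
grasp_force: 0.0
time: 15.85
ee_pos: [0.4615, -0.2237, 0.1735]
tcp_rot: [179.8, 0.2, 100.8]
wrist_force: [0.9, -0.1, 0.2]
opening: 0.0469
grasp_force: 0.0
turn rad -0.303  slide mm [335.6367 248.3605   3.4654] at [ 0.4615 -0.2237  0.1735] [179.7711   0.17   100.7706] 0.04693126089887494 0.0 F [ 0.8941 -0.0521  0.1994] 15.85
```

```bash
python3 -m handwheel '{"gripper":[0.3,0.3,0.3,0.3,0.3,0.3,0.3,0.3],"slide":[[0,0,0],[0,0,0],[0,0,0],[15,11,0],[25,19,0],[30,22.2,0],[30,22.2,0],[30,22.2,0]],"yaw":[-0.101,-0.101,-0.101,0,0,0,0,0]}'
python3 -m handwheel '{"gripper":[0.3,0.3,0.3,0.3,0.3,0.3,0.3,0.3],"slide":[[30,22.2,0],[30,22.2,0],[30,22.2,0],[30,22.2,0],[30,22.2,0],[30,22.2,0],[18,12,0],[8,6.5,0]],"yaw":[0,0,0,0,0,0,0,0]}'
python3 -m handwheel '{"gripper":[0.3,0.3,0.3,0.3,0.3],"slide":[[0,0,0],[0,0,0],[0,0,0],[0,0,0],[0,0,0]],"yaw":[0,0,0,0,0]}'
python3 -c "
from h import *
to(*RK['Y'],.05,RY)"
```

```text
time: 16.52
ee_pos: [0.4841, -0.0616, 0.1689]
tcp_rot: [-180.0, -0.0, 118.1]
wrist_force: [0.6, -0.5, 0.1]
opening: 0.0558
grasp_force: 0.0
time: 17.18
ee_pos: [0.5206, 0.193, 0.1684]
tcp_rot: [-179.9, -0.0, 118.3]
wrist_force: [0.4, -0.3, 0.9]
opening: 0.0555
grasp_force: 0.0
time: 17.6
ee_pos: [0.5211, 0.189, 0.1695]
tcp_rot: [180.0, 0.0, 118.0]
wrist_force: [1.0, -0.9, 0.4]
opening: 0.0553
grasp_force: 0.0
turn rad -0.002  slide mm [ -0.1609   1.1544 119.4675] at [0.5211 0.189  0.1695] [179.9907   0.0065 118.0391] 0.05526418943390465 0.0 F [ 0.9841 -0.9023  0.3595] 17.6
```

```bash
python3 -m handwheel '{"gripper":[0.3,0.3,0.3,0.3,0.3,0.3,0.3,0.3],"slide":[[-1,1,10],[0,0,20],[0,0,26],[0,0,26],[0,0,20],[0,0,12],[0,0,5],[0,0,0]],"yaw":[0,0,0,0,0,0,0,0]}'
python3 -m handwheel '{"gripper":[0.3,0.3,-1,-1,-1,-1,-1,-1],"slide":[[0,0,0],[0,0,0],[0,0,0],[0,0,0],[0,0,0],[0,0,0],[0,0,0],[0,0,0]],"yaw":[0,0,0,0,0,0,0,0]}' 40
python3 -c "
from h import *
to(*RK['Y'],.05,RY)"
python3 -m handwheel '{"gripper":[-1,-1,-1,-1,-1,-1,-1,-1],"slide":[[0,0,-8],[0,0,-18],[0,0,-25],[0,0,-30],[0,0,-24],[0,0,-10],[0,0,0],[0,0,0]],"yaw":[0,0,0,0,0.1,0.1,0.103,0]}'
python3 -c "
from h import *
to(*TR['Y'],.165,TY)"
```

```text
time: 18.27
ee_pos: [0.5219, 0.1893, 0.0493]
tcp_rot: [-179.9, -0.0, 118.1]
wrist_force: [-0.6, -0.1, 1.4]
opening: 0.0556
grasp_force: 0.0
time: 18.93
ee_pos: [0.5229, 0.1899, 0.0512]
tcp_rot: [179.9, 0.0, 118.1]
wrist_force: [-1.2, -0.4, 6.0]
opening: 0.0266
grasp_force: 39.1
turn rad -0.0  slide mm [-0.1426 -0.8461  1.1898] at [0.5229 0.1899 0.0512] [179.913    0.0134 118.1324] 0.026607367504843545 39.11574834666189 F [-1.21   -0.3582  6.0164] 18.9333
time: 19.6
ee_pos: [0.5227, 0.1899, 0.1665]
tcp_rot: [179.9, -0.0, 100.5]
wrist_force: [-0.6, 0.3, -0.4]
opening: 0.0266
grasp_force: 39.4
turn rad -0.004  slide mm [-495.6378 -137.96      1.4869] at [0.5227 0.1899 0.1665] [179.9169  -0.0138 100.508 ] 0.026600180525348946 39.44529407704067 F [-0.631   0.2691 -0.4307] 19.6
```

```bash
python3 -m handwheel '{"gripper":[-1,-1,-1,-1,-1,-1,-1,-1],"slide":[[-15,-4,0],[-30,-8,0],[-36,-10,0],[-36,-10,0],[-36,-10,0],[-36,-10,0],[-36,-10,0],[-36,-10,0]],"yaw":[0,0,0,0,0,0,0,0]}'
python3 -m handwheel '{"gripper":[-1,-1,-1,-1,-1,-1,-1,-1],"slide":[[-36,-10,0],[-36,-10,0],[-36,-10,0],[-36,-10,0],[-36,-10,0],[-28,-8,0],[-18,-5,0],[-8,-3,0]],"yaw":[0,0,0,0,0,0,0,0]}'
python3 -m handwheel '{"gripper":[-1,-1,-1,-1,-1,-1],"slide":[[0,0,0],[0,0,0],[0,0,0],[0,0,0],[0,0,0],[0,0,0]],"yaw":[0,0,0,0,0,0]}'
python3 -c "
from h import *
to(*TR['Y'],.083,TY)"
```

```text
time: 20.27
ee_pos: [0.4995, -0.0817, 0.1649]
tcp_rot: [-180.0, -0.0, 101.0]
wrist_force: [1.1, 0.2, 0.3]
opening: 0.0266
grasp_force: 39.5
time: 20.93
ee_pos: [0.4784, -0.3246, 0.1643]
tcp_rot: [-179.9, -0.0, 100.8]
wrist_force: [0.3, 0.5, -0.7]
opening: 0.0262
grasp_force: 39.5
time: 21.43
ee_pos: [0.4796, -0.3215, 0.1655]
tcp_rot: [180.0, 0.0, 100.9]
wrist_force: [0.2, 0.4, -0.5]
opening: 0.0266
grasp_force: 39.5
turn rad 0.002  slide mm [-1.2695 -0.2024 82.518 ] at [ 0.4796 -0.3215  0.1655] [179.9884   0.009  100.8548] 0.026557641872859354 39.47763831787597 F [ 0.2164  0.3992 -0.4567] 21.4333
```

```bash
python3 -m handwheel '{"gripper":[-1,-1,-1,-1,-1,-1,-1,-1],"slide":[[-1,0,10],[0,0,20],[0,0,24],[0,0,14],[0,0,8],[0,0,6],[0,0,0],[0,0,0]],"yaw":[0,0,0,0,0,0,0,0]}'
python3 -c "
from h import *
to(*TR['Y'],.051,TY)"
```

```text
time: 22.1
ee_pos: [0.4797, -0.3234, 0.0837]
tcp_rot: [180.0, 0.0, 100.8]
wrist_force: [0.1, -0.6, -0.2]
opening: 0.0265
grasp_force: 39.5
turn rad 0.0  slide mm [ 0.5811  0.0402 32.7261] at [ 0.4797 -0.3234  0.0837] [179.981    0.0199 100.7765] 0.02651762650567157 39.4651585074962 F [ 0.1219 -0.6419 -0.2194] 22.1
```

```bash
python3 -m handwheel '{"gripper":[-1,-1,-1,-1,-1,-1,-1,-1],"slide":[[0,0,8],[0,0,10],[0,0,7],[0,0,4],[0,0,2],[0,0,1],[0,0,0],[0,0,0]],"yaw":[0,0,0,0,0,0,0,0]}'
python3 -m handwheel '{"gripper":[-0.3,-0.1,0.1,0.1],"slide":[[0,0,0],[0,0,0],[0,0,0],[0,0,0]],"yaw":[0,0,0,0]}'
python3 -m handwheel '{"gripper":[0.1,0.1,0.1,0.1,0.1,0.1],"slide":[[0,0,-10],[0,0,-20],[0,0,-30],[0,0,-30],[0,0,-20],[0,0,-8]],"yaw":[0,0,0,0,0,0]}'
python3 -c "
from h import *
to(*RK['B'],.17,RY)"
```

```text
time: 22.77
ee_pos: [0.4797, -0.3234, 0.0515]
tcp_rot: [180.0, 0.0, 100.8]
wrist_force: [-0.9, 0.6, -1.1]
opening: 0.0264
grasp_force: 39.5
time: 23.1
ee_pos: [0.4796, -0.3234, 0.0514]
tcp_rot: [180.0, 0.0, 100.8]
wrist_force: [0.2, -1.3, 1.4]
opening: 0.0466
grasp_force: 0.0
time: 23.6
ee_pos: [0.4804, -0.3239, 0.1737]
tcp_rot: [179.8, 0.2, 100.8]
wrist_force: [-0.5, -1.6, 0.4]
opening: 0.0469
grasp_force: 0.0
turn rad -0.303  slide mm [383.0369 278.3102   3.729 ] at [ 0.4804 -0.3239  0.1737] [179.7872   0.2108 100.7714] 0.04691896646952678 0.0 F [-0.4507 -1.6075  0.4393] 23.6
```

```bash
python3 -m handwheel '{"gripper":[0.3,0.3,0.3,0.3,0.3,0.3,0.3,0.3],"slide":[[0,0,0],[0,0,0],[0,0,0],[15,11,0],[25,18,0],[30,21.8,0],[30,21.8,0],[30,21.8,0]],"yaw":[-0.101,-0.101,-0.101,0,0,0,0,0]}'
python3 -m handwheel '{"gripper":[0.3,0.3,0.3,0.3,0.3,0.3,0.3,0.3],"slide":[[30,21.8,0],[30,21.8,0],[30,21.8,0],[30,21.8,0],[30,21.8,0],[30,21.8,0],[30,21.8,0],[25,18,0]],"yaw":[0,0,0,0,0,0,0,0]}'
python3 -m handwheel '{"gripper":[0.3,0.3,0.3,0.3,0.3,0.3,0.3],"slide":[[13,9,0],[5,4,0],[0,0,0],[0,0,0],[0,0,0],[0,0,0],[0,0,0]],"yaw":[0,0,0,0,0,0,0]}'
python3 -c "
from h import *
to(*RK['B'],.05,RY)"
```

```text
time: 24.27
ee_pos: [0.5011, -0.1627, 0.1688]
tcp_rot: [-180.0, -0.0, 118.1]
wrist_force: [-0.1, 0.1, 0.4]
opening: 0.0556
grasp_force: 0.0
time: 24.93
ee_pos: [0.5408, 0.126, 0.1688]
tcp_rot: [-180.0, -0.0, 118.2]
wrist_force: [1.0, -0.4, -0.6]
opening: 0.0552
grasp_force: 0.0
time: 25.52
ee_pos: [0.5441, 0.1445, 0.1694]
tcp_rot: [180.0, 0.0, 118.0]
wrist_force: [-0.1, 0.5, -0.1]
opening: 0.0554
grasp_force: 0.0
turn rad -0.002  slide mm [  0.0685   1.2365 119.4416] at [0.5441 0.1445 0.1694] [179.9911   0.0085 118.044 ] 0.05543027818836715 0.0 F [-0.0772  0.4847 -0.0938] 25.5167
```

```bash
python3 -m handwheel '{"gripper":[0.3,0.3,0.3,0.3,0.3,0.3,0.3,0.3],"slide":[[-0.5,0.5,10],[0,0,20],[0,0,26],[0,0,26],[0,0,20],[0,0,12],[0,0,5],[0,0,0]],"yaw":[0,0,0,0,0,0,0,0]}'
python3 -m handwheel '{"gripper":[0.3,0.3,-1,-1,-1,-1,-1,-1],"slide":[[0,0,0],[0,0,0],[0,0,0],[0,0,0],[0,0,0],[0,0,0],[0,0,0],[0,0,0]],"yaw":[0,0,0,0,0,0,0,0]}' 40
python3 -c "
from h import *
to(*RK['B'],.05,RY)"
python3 -m handwheel '{"gripper":[-1,-1,-1,-1,-1,-1,-1,-1],"slide":[[0,0,-8],[0,0,-18],[0,0,-25],[0,0,-30],[0,0,-24],[0,0,-10],[0,0,0],[0,0,0]],"yaw":[0,0,0,0,0.1,0.1,0.103,0]}'
python3 -c "
from h import *
to(*TR['B'],.165,TY)"
```

```text
time: 26.18
ee_pos: [0.5443, 0.145, 0.0493]
tcp_rot: [-179.9, -0.0, 118.1]
wrist_force: [0.1, -0.2, 0.8]
opening: 0.0557
grasp_force: 0.0
time: 26.85
ee_pos: [0.5452, 0.1454, 0.0513]
tcp_rot: [179.9, 0.0, 118.1]
wrist_force: [-1.5, 0.4, 5.4]
opening: 0.0261
grasp_force: 39.3
turn rad -0.0  slide mm [-0.2897 -0.1845  1.2541] at [0.5452 0.1454 0.0513] [179.9188   0.0222 118.1323] 0.02610730700069357 39.251151639036834 F [-1.5452  0.3917  5.4349] 26.85
time: 27.52
ee_pos: [0.5452, 0.1454, 0.1666]
tcp_rot: [179.9, -0.0, 100.5]
wrist_force: [0.4, -0.2, -1.2]
opening: 0.026
grasp_force: 39.4
turn rad -0.004  slide mm [-397.8033 -151.7214    1.5869] at [0.5452 0.1454 0.1666] [179.9027  -0.0088 100.509 ] 0.025969599011256037 39.381487055215985 F [ 0.3815 -0.2296 -1.2051] 27.5167
```

```bash
python3 -m handwheel '{"gripper":[-1,-1,-1,-1,-1,-1,-1,-1],"slide":[[-15,-6,0],[-30,-11,0],[-36,-14,0],[-36,-14,0],[-36,-14,0],[-36,-14,0],[-36,-14,0],[-36,-14,0]],"yaw":[0,0,0,0,0,0,0,0]}'
python3 -m handwheel '{"gripper":[-1,-1,-1,-1,-1,-1,-1,-1],"slide":[[-36,-14,0],[-36,-14,0],[-34,-13,0],[-20,-7,0],[-11,-3,0],[0,0,0],[0,0,0],[0,0,0]],"yaw":[0,0,0,0,0,0,0,0]}'
python3 -m handwheel '{"gripper":[-1,-1,-1,-1],"slide":[[0,0,0],[0,0,0],[0,0,0],[0,0,0]],"yaw":[0,0,0,0]}'
python3 -c "
from h import *
to(*TR['B'],.083,TY)"
```

```text
time: 28.18
ee_pos: [0.4933, -0.1315, 0.165]
tcp_rot: [-180.0, -0.0, 101.0]
wrist_force: [-0.3, -0.1, -0.7]
opening: 0.0266
grasp_force: 39.4
time: 28.85
ee_pos: [0.47, -0.273, 0.1651]
tcp_rot: [-180.0, -0.0, 100.9]
wrist_force: [-0.3, 0.3, -0.7]
opening: 0.026
grasp_force: 39.4
time: 29.18
ee_pos: [0.47, -0.2735, 0.1654]
tcp_rot: [180.0, 0.0, 100.8]
wrist_force: [0.6, -0.9, -0.4]
opening: 0.0266
grasp_force: 39.4
turn rad 0.001  slide mm [-0.2039  0.2246 82.383 ] at [ 0.47   -0.2735  0.1654] [179.9929   0.0049 100.8329] 0.0266107308436587 39.41037217271514 F [ 0.6417 -0.9123 -0.412 ] 29.1833
```

```bash
python3 -m handwheel '{"gripper":[-1,-1,-1,-1,-1,-1,-1,-1],"slide":[[0,0,10],[0,0,20],[0,0,24],[0,0,14],[0,0,8],[0,0,6],[0,0,0],[0,0,0]],"yaw":[0,0,0,0,0,0,0,0]}'
python3 -c "
from h import *
to(*TR['B'],.051,TY)"
```

```text
time: 29.85
ee_pos: [0.47, -0.2741, 0.0837]
tcp_rot: [180.0, 0.0, 100.8]
wrist_force: [0.4, -0.4, -0.7]
opening: 0.0266
grasp_force: 39.4
turn rad 0.0  slide mm [ 0.4089  0.3832 32.7381] at [ 0.47   -0.2741  0.0837] [179.978    0.0172 100.7727] 0.026557209840564887 39.410524409031495 F [ 0.3885 -0.4253 -0.7017] 29.85
```

```bash
python3 -m handwheel '{"gripper":[-1,-1,-1,-1,-1,-1,-1,-1],"slide":[[0,0,8],[0,0,10],[0,0,7],[0,0,4],[0,0,2],[0,0,1],[0,0,0],[0,0,0]],"yaw":[0,0,0,0,0,0,0,0]}'
python3 -m handwheel '{"gripper":[-0.3,-0.1,0.1,0.1],"slide":[[0,0,0],[0,0,0],[0,0,0],[0,0,0]],"yaw":[0,0,0,0]}'
python3 -m handwheel '{"gripper":[0.1,0.1,0.1,0.1,0.1,0.1],"slide":[[0,0,-10],[0,0,-20],[0,0,-30],[0,0,-30],[0,0,-20],[0,0,-8]],"yaw":[0,0,0,0,0,0]}'
python3 -m handwheel '{"gripper":[0.1,0.1,0.1,0.1,0.1,0.1,0.1,0.1],"slide":[[20,0,0],[36,0,0],[36,0,0],[36,0,0],[36,0,0],[36,0,0],[36,0,0],[20,0,0]],"yaw":[0,0,0,0,0,0,0,0]}'
python3 -m handwheel '{"gripper":[0.1,0.1,0.1,0.1],"slide":[[0,0,0],[0,0,0],[0,0,0],[0,0,0]],"yaw":[0,0,0,0]}'
python3 - <<'E'
from h import *
import cv2
c=camera("top"); a=cv2.resize(c["img"][175:260,365:475,::-1],(550,425),interpolation=cv2.INTER_CUBIC)
c=camera("scene"); b=cv2.resize(c["img"][190:290,300:450,::-1],(550,367)[:2],interpolation=cv2.INTER_CUBIC)
cv2.imwrite("pics/t9.png",cv2.resize(np.vstack([a,b]),None,fx=.75,fy=.75))
E
```

```text
time: 30.52
ee_pos: [0.47, -0.2741, 0.0514]
tcp_rot: [180.0, 0.0, 100.8]
wrist_force: [-0.1, -1.2, -0.9]
opening: 0.0263
grasp_force: 39.4
time: 30.85
ee_pos: [0.4699, -0.2741, 0.0513]
tcp_rot: [180.0, 0.0, 100.8]
wrist_force: [0.6, -0.1, -0.7]
opening: 0.0468
grasp_force: 0.0
time: 31.35
ee_pos: [0.4708, -0.2746, 0.1736]
tcp_rot: [179.8, 0.2, 100.8]
wrist_force: [0.1, 0.1, 0.4]
opening: 0.0471
grasp_force: 0.0
time: 32.02
ee_pos: [0.4208, -0.02, 0.1691]
tcp_rot: [-180.0, -0.0, 100.8]
wrist_force: [0.9, -0.4, 0.3]
opening: 0.0473
grasp_force: 0.0
time: 32.35
ee_pos: [0.4221, -0.0233, 0.169]
tcp_rot: [-180.0, 0.0, 100.7]
wrist_force: [0.3, -0.2, 0.2]
opening: 0.047
grasp_force: 0.0
```

View pics/t9.png

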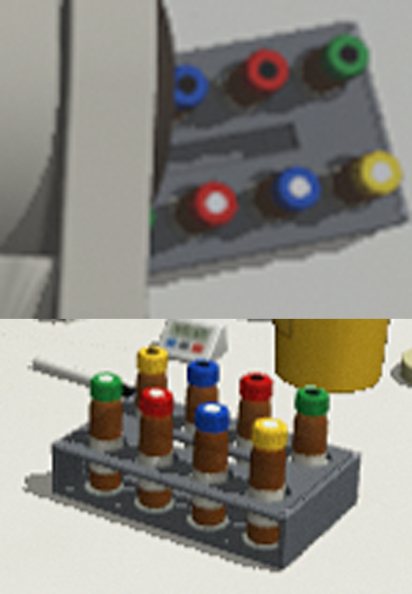

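The scene crop shows all eight vials upright and seated. The second row reads green (106,385), red (155,400), blue (212,415), yellow (269,430), against the first row's yellow, blue, red, green, so it is correctly reversed. The arm is clear.

```bash
python3 -c "
from workcell import ticket
print(ticket.job_done())"
```

```text
the job is handed in; nothing more can be done
None
```

The job is handed in at about 32 s: the four second-run vials stand upright and seated in the tray's second row as green, red, blue, yellow (left to right from the robot), the reverse of the first row, and in the final pictures the first-run vials stand undisturbed; no verdict was returned.

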